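# Seat the vial carousel's keyed shaft in the sampler drive hub

## Task

Take the vial carousel off its parking stand (the flat grip on top is its handle), keep it level, and put its keyed shaft into the hub of the sampler's drive base: turn it until the key slips into the hub's keyway, then keep pushing until its shoulder sits flat on the hub. A spring in the hub pushes it up again, so the job finishes with you still gripping it and holding it pressed fully home (do not let go: I will tighten the clamp screw meanwhile). Leave the other things on the bench where they are.

Things in the scene. Friction and masses are not known exactly. Their poses are not given: they have to be found in the camera images.
- carousel: vial carousel, about 0.24 kg: two round aluminium plates 112 mm across with 10 pockets (7 hold small vials, fixed). Origin: centre of the shoulder, the flat steel face (37 mm across) round the shaft's root under the lower plate; z up along the shaft's axis, x towards the key. Lower plate 3 to 8 mm above the origin, upper plate 21.5 to 25 mm, vial caps up to 41 mm
- grip (a point): point to grip the carousel: on its axis, 66 mm above its origin and 18 mm under the top of the black flat grip, which is 44 mm long along the carousel's x, 14 mm thick along its y and 40 mm high (44 to 84 mm above the origin)
- nose (a point): bottom end of the carousel's steel shaft, on its axis, 28 mm below the origin. The shaft is 20 mm across, tapered to 13 mm over its last 4.5 mm; the lowest 8 mm are plain and enter the bore before the key meets the hub's top face
- key_foot (a point): lower end of the key, 13 mm from the shaft's axis along the carousel's x, 20 mm below its origin. The key is 6 mm wide, stands 5 mm proud of the shaft (to 15 mm from the axis) and runs from here up to the shoulder. A steel pointer on the upper plate's rim, tip 64 mm from the axis, stands straight above it
- stand: parking stand, fixed: a dark disc foot 96 mm across with three upright pins; origin at the centre of its underside. The carousel's lower plate rests on the pin tips, 50 mm above the bench; the shaft hangs free between the pins (nose 19 mm above the bench)
- drive_base: sampler's drive base, fixed: a white box 160 mm (x) by 150 mm (y), 46 mm high; origin at the centre of its underside, x towards its back, where a sensor bracket stands 62 to 77 mm from the middle, up to 107 mm above the bench. In the middle of the deck stands the steel hub, 48 mm across, 36 mm high, rigid and locked against turning
- socket (a point): centre of the bore's mouth in the hub's flat top face, 82 mm above the bench; axes as drive_base. Bore 22 mm across, with one keyway 8.5 mm wide reaching 17.5 mm from the axis (play about 0.1 rad either way). The keyway's direction is not reported: it lies within 0.65 rad either way of this point's x axis; look, or feel for it. Home: carousel origin at this point
- thrust_pad (a joint): spring pad in the hub's bore, 0 at rest (22 mm below the mouth), in m, growing as the shaft pushes it down; about 0.006 with the carousel home. It resists with 4.5 N at 0 and 9 N at 0.006, more than the carousel's weight. While the key rides on the hub's top face the carousel stays 20 mm above home and does not touch the pad
- vial_rack: blue vial rack, 72 by 190 by 39 mm, a bystander; origin at the centre of its underside
- beaker_100: glass beaker, 57 mm across and 72 mm high, a bystander; origin at the centre of its underside
- headspace_vial_1: standing headspace vial, 23 mm across and 77 mm high, a bystander; origin at the centre of its underside
- headspace_vial_2: a second headspace vial of the same kind, a bystander
- septa_jar: small white jar with a green lid, 39 mm across and 47 mm high, a bystander; origin at the centre of its underside
- ferrule_tin: flat round white tin, 55 mm across and 18 mm high, a bystander; origin at the centre of its underside
- hex_key: small steel hex key, 28 by 72 by 5 mm, lying near the front edge, a bystander; origin at the centre of its underside
- ptfe_tape: white spool of thread tape, 50 mm across and 16 mm high, a bystander; origin at the centre of its underside
There are look-alikes about, which are no part of the job. Leave any blue look-alike of the stand alone.

How it is judged:
By the outcome, as a careful person would: the job done as asked, in the order asked, and still so for the second after the job is handed in, while the arm keeps its last pose, push and grip.
It also fails if it takes over 48 s, if anything falls off the work surface, if the arm or the gripper's body presses on something with over 40 N, if the wrist force passes 120 N, or if a joint passes its speed limit or range.

## Robot

A 7-joint arm with a two-finger parallel gripper is mounted at the origin on a cart in front of the work surface, level with it; the furniture and walls round the work are solid. World frame = base frame: x ahead of the robot, y to its left, z up, the work surface at z = 0. Lengths are in m, angles in rad, forces in N, time in s.
With the tool pointing down it reaches from about 0.4 to 0.85 m from the base axis. Payload 10.4 kg.
Tool frame: the origin (TCP) lies at the very end of the fingers, on their centre line; the grasp point (between the pads) lies manip.grasp_offset behind it (manip.grasp_offset is the distance from the TCP to the grasp point, in m); z points along the fingers, x is the direction in which the jaws open and shut, and the axes are right-handed (so a half turn about z gives the same grasp; the last joint's range is limited). The gripper opens to 85 mm and grips with 20 to 120 N. Pads are 22 mm wide; open, the fingers measure 114 mm over their backs; the gripper's body (76 mm by 85 mm) begins 54 mm behind the grasp point. The pads swing forward as they close: fully open they stand 13 mm farther back than shut.
Start: joints at [1.194, 0.332, -0.065, 1.46, 0.022, 1.35, -0.088], TCP at [0.217, -0.586, 0.231] pointing down, gripper open.
Joint ranges: [-2.6, 2.6], [-0.5, 2.12], [-1.47, 1.34], [0.16, 2.42], [-1.27, 4.41], [0.06, 2.06], [-2.6, 2.6]. Speed limits (rad/s): [2.22, 2.22, 2.79, 2.79, 3.14, 3.14, 3.14].

## Interface

Orientations are given as a unit quaternion [x, y, z, w].
In Python, from workcell import manip gives the robot as it stands.
- The arm moves only by the shell command python3 -m crank 'ROWS' [FORCE]. ROWS is JSON, a list that holds one entry, the list of rows, each a list of 7 numbers: the shift along the world's x, y, z in units of 60 mm (1.0 is 60 mm), then the turn, a rotation vector about the world's x, y, z in units of 5 degrees (1.0 is 5 degrees), then the finger opening in mm, from 0 to 85.4. A call has 1 to 8 rows; each row shifts and turns the commanded pose from where the row before left it; what a row does not reach is not made up. A row lasts 1/8 s, in which the tool goes at most 62.5 mm and 10.7 degrees, less where a joint would pass 70% of its speed; a pose out of reach is approached as far as the arm can. A call is refused whole if a number of a shift passes 1 or a number of a turn 1, either way. A call with a gripper value outside its range is refused whole. The fingers move at their own pace and stop on an object; FORCE is the grip in N (left out, the last holds). Time passes only in rows, so rows that do not move let the fingers close. It gives the time, the measured TCP pose, the force and the opening at its end, in the units of the state.
- manip.get_obs(): the state, without advancing time (a new reading comes with each control period).
- manip.camera(name): name is "scene" or "top" or "wrist"; returns (picture, depth): 420x560x3 uint8, blue, green, red; 420x560 float32, m along the optical axis (not along the pixel's ray), 0 where there is no reading.
- manip.get_calibration(name): a dict with "fx", "fy", "cx", "cy" (pixels), "rvec" (rotation vector, rad) and "tvec" (3), from world to camera coordinates, as OpenCV has them; the wrist camera has in their place "T_tool_cam" (4x4, takes a point from camera to tool coordinates, whose origin is the TCP and whose axes are the tool frame's). Camera axes: x right, y down, z forward; pixel columns grow to the right and rows downward; lengths in m; the calibration is good to about 2 mm. A picture is of the moment at which its call begins: read the wrist's pose just before it. get_calibration takes no time and is no camera call.
- manip.hand_in(): hands the job in, once; it reports no verdict.
The state is a dict: "clock": time; "joint_pos": joint angles; "joint_velocities": joint speeds; "tau": joint torques, N m; "position": TCP position; "ee_rot": TCP orientation; "ft_force": force on the tool from outside, world axes, zero at the start; "torque": the same for the moment, N m; "grip_width": opening from 0.0 (shut) to 1.0 (fully open).
Only numpy, scipy, OpenCV 4.12 (cv2) and the standard library are available. Lean on these libraries where they do the work, as an engineer would, in place of code of your own. Each camera call takes 0.05 s, during which the arm holds its last target.

## Working session

There is one attempt and no reset: what is moved stays moved. The work goes in short steps, Python scripts to look and compute and a shell command to move; the robot and the scene stay as the last step left them, time stands still between calls to the robot, and variables do not carry over. Pictures are saved under pics/ and viewed, and the job is handed in when it is done.

```bash
mkdir -p pics; ls; python3 - <<'E'
from workcell import manip
import cv2,numpy as np
print(manip.get_obs(), manip.grasp_offset)
for n in("scene","top"):
    p,d=manip.camera(n); cv2.imwrite(f"pics/{n}0.png",p); np.save(f"pics/{n}0.npy",d); print(n,manip.get_calibration(n))
print(manip.get_calibration("wrist"))
E
```

```text
pics
{'clock': 0.0, 'joint_pos': array([ 1.19439692,  0.33284515, -0.06468653,  1.46097113,  0.02158555,
        1.34989347, -0.08847147]), 'joint_velocities': array([-0.00199269, -0.00158086,  0.00080191, -0.00133599,  0.00123229,
        0.00044671, -0.0003937 ]), 'tau': array([-2.75878174e-04, -6.25450230e+01,  4.88369528e-02, -3.91613746e+01,
        1.60568784e-02,  9.72759415e-03,  1.45346502e-05]), 'position': array([ 0.21639753, -0.58593005,  0.23051835]), 'ee_rot': array([ 8.20516852e-01, -5.71621894e-01, -5.99577631e-04, -3.82413062e-04]), 'ft_force': array([-0.53123855, -0.08795642,  0.08640304]), 'torque': array([ 0.01545144, -0.00797682, -0.04395169]), 'grip_width': 0.9985426771753876} 0.0187
scene {'fx': 453.32074432213346, 'fy': 453.32074432213346, 'cx': 286.0338476394786, 'cy': 201.18797413604153, 'rvec': array([ 0.79572407, -2.35560012,  1.32954133]), 'tvec': array([0.4979563 , 0.21455936, 0.80462841])}
top {'fx': 446.63218100354175, 'fy': 446.63218100354175, 'cx': 281.2815964491716, 'cy': 214.95760787186086, 'rvec': array([ 2.17128776, -2.11875797,  0.11693202]), 'tvec': array([0.11388634, 0.54471563, 1.03162828])}
{'fx': 357.6668062203741, 'fy': 357.6668062203741, 'cx': 280.9287824035401, 'cy': 206.67802433303126, 'T_tool_cam': array([[ 9.99999969e-01,  2.47854040e-04, -2.88042731e-05,
        -3.89623350e-05],
       [-2.26827993e-04,  9.51073732e-01,  3.08963921e-01,
        -7.86182075e-02],
       [ 1.03972943e-04, -3.08963904e-01,  9.51073759e-01,
        -1.42510949e-01],
       [ 0.00000000e+00,  0.00000000e+00,  0.00000000e+00,
         1.00000000e+00]])}
```

View pics/scene0.png

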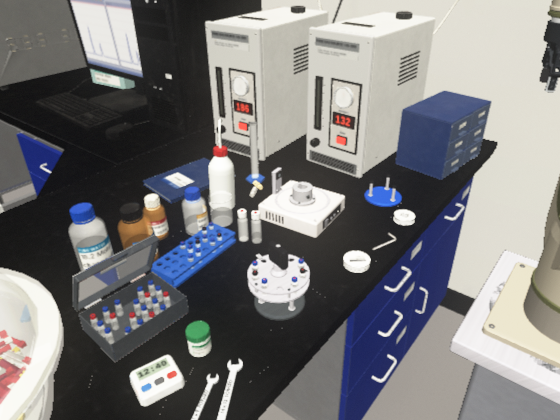

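View pics/top0.png

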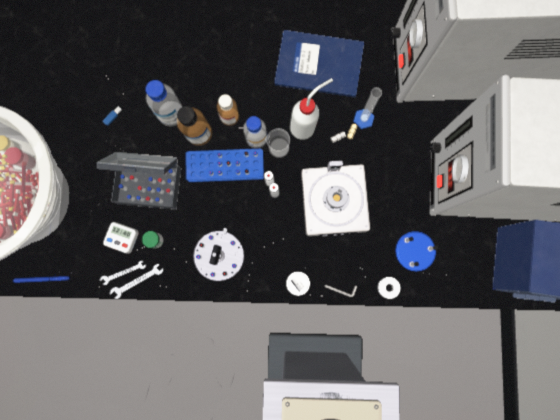

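Top view: the carousel is at about (218,256) on a dark stand, and the drive base is the white box at (336,200). The blue stand look-alike is at (415,251). Next I'll crop close and measure.

```bash
cat > h.py <<'E'
from workcell import manip
import cv2,numpy as np
from scipy.spatial.transform import Rotation as R
def pose(n,obs=None):
    c=manip.get_calibration(n)
    K=np.array([[c['fx'],0,c['cx']],[0,c['fy'],c['cy']],[0,0,1]])
    if n=="wrist":
        T=np.eye(4);T[:3,:3]=R.from_quat(obs['ee_rot']).as_matrix();T[:3,3]=obs['position']
        W=T@c['T_tool_cam']
        return K,W[:3,:3],W[:3,3]
    Rm=cv2.Rodrigues(c['rvec'])[0]
    return K,Rm.T,-Rm.T@c['tvec']
def ray(n,uv,z,obs=None):
    K,A,o=pose(n,obs); uv=np.atleast_2d(uv).astype(float)
    d=(A@np.linalg.inv(K)@np.c_[uv,np.ones(len(uv))].T).T
    return o+d*((z-o[2])/d[:,2])[:,None]
def proj(n,P,obs=None):
    K,A,o=pose(n,obs);q=K@A.T@(np.atleast_2d(P)-o).T
    return (q[:2]/q[2]).T
E
python3 - <<'E'
from h import *
t=cv2.imread("pics/top0.png")
a=cv2.resize(t[216:296,178:258],(560,560),interpolation=cv2.INTER_CUBIC); cv2.imwrite("pics/c_car.png",a)
a=cv2.resize(t[155:245,292:382],(560,560),interpolation=cv2.INTER_CUBIC); cv2.imwrite("pics/c_base.png",a)
s=cv2.imread("pics/scene0.png")
a=cv2.resize(s[160:325,230:410],(720,660)[:2],interpolation=cv2.INTER_CUBIC)[:600]; cv2.imwrite("pics/c_scene.png",a)
print(pose("top"),pose("scene"))
print(ray("top",[218,256],.135),ray("top",[336,198],.082))
d=np.load("pics/top0.npy"); print(d[256,218],d[198,350])
E
```

```text
(array([[446.632181  ,   0.        , 281.28159645],
       [  0.        , 446.632181  , 214.95760787],
       [  0.        ,   0.        ,   1.        ]]), array([[ 0.02568662, -0.991378  ,  0.12849072],
       [-0.99949669, -0.02307552,  0.02176914],
       [-0.01861645, -0.12898523, -0.99147175]]), array([0.40453907, 0.10394096, 1.09521073])) (array([[453.32074432,   0.        , 286.03384764],
       [  0.        , 453.32074432, 201.18797414],
       [  0.        ,   0.        ,   1.        ]]), array([[-0.793382  , -0.31018344,  0.5237664 ],
       [-0.60870245,  0.41151716, -0.67833248],
       [-0.00513136, -0.85699467, -0.51529972]]), array([0.040185  , 0.76061795, 0.60105622]))
[[0.43692446 0.25868161 0.135     ]] [[0.57798644 0.00167631 0.082     ]]
0.98116744 1.0591887
```

View pics/c_car.png

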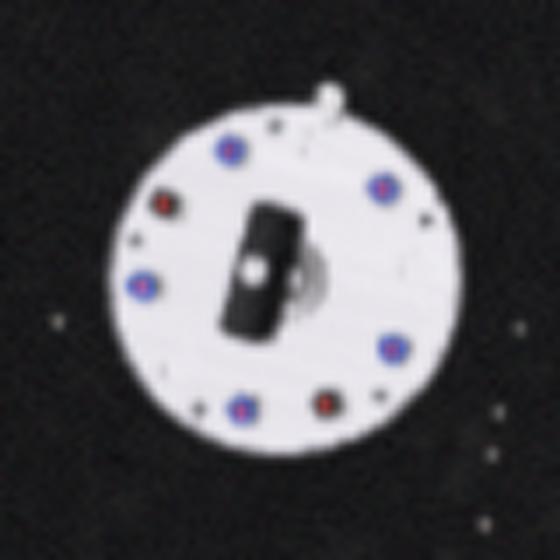

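View pics/c_base.png

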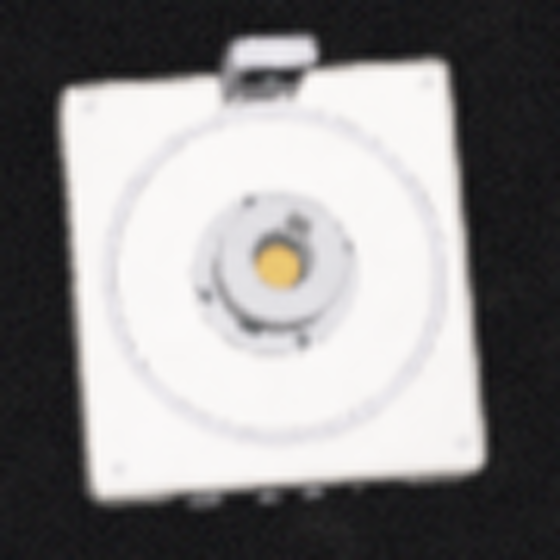

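View pics/c_scene.png

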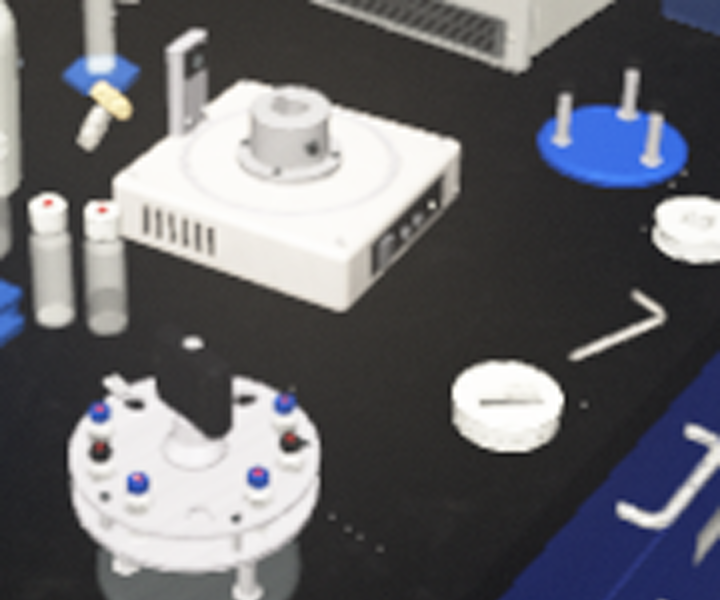

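The close crops settle the choice.
- **Carousel:** the only candidate. Its disc is at (218,256) in the top view, its black grip slants, and its pointer is at about (225,230).
- **Hub:** at (336,198). Its keyway shows as a dark notch up and to the right of the bore.
- **Not to be used:** the blue disc with pins at (415,251), the white tin at (298,283) and the tape at (389,288).

Now the measurements.

```bash
python3 - <<'E'
from h import *
t=cv2.imread("pics/top0.png")
def blob(mask,c):
    n,l,s,ce=cv2.connectedComponentsWithStats(mask.astype(np.uint8))
    return l
hsv=cv2.cvtColor(t,cv2.COLOR_BGR2HSV)
g=cv2.cvtColor(t,cv2.COLOR_BGR2GRAY)
# plate
m=np.zeros_like(g); m[216:296,178:258]=(g[216:296,178:258]>110)*255
cs=cv2.findContours(m,cv2.RETR_EXTERNAL,cv2.CHAIN_APPROX_NONE)[0]; c=max(cs,key=cv2.contourArea)[:,0]
W=ray("top",c,.072)[:,:2]
ctr=W.mean(0)
from scipy.optimize import least_squares
f=least_squares(lambda p:np.hypot(*(W-p[:2]).T)-p[2],[*ctr,.056],loss='soft_l1',f_scale=.001).x
print("plate",f)
rr=np.hypot(*(W-f[:2]).T); k=rr>f[2]+.004
P=ray("top",c[k],.072)[:,:2]-f[:2]; print("pointer deg",np.degrees(np.arctan2(P[:,1],P[:,0])),rr[k])
# grip
m=np.zeros_like(g); m[238:272,200:240]=(g[238:272,200:240]<70)*255
n,l,s,ce=cv2.connectedComponentsWithStats(m); i=1+np.argmax(s[1:,4]); 
gc=np.argwhere(l==i)[:,::-1]; G=ray("top",gc,.131)[:,:2]
b=cv2.minAreaRect((G*1000).astype(np.float32)); print("grip",b,s[i], np.degrees(np.arctan2(*(np.linalg.eigh(np.cov(G.T))[1][::-1,1]))))
# base box top z=.046
m=np.zeros_like(g); m[150:250,290:385]=(g[150:250,290:385]>130)*255
c=max(cv2.findContours(m,cv2.RETR_EXTERNAL,cv2.CHAIN_APPROX_NONE)[0],key=cv2.contourArea)[:,0]
W=ray("top",c,.046)[:,:2]; print("base",cv2.minAreaRect((W*1000).astype(np.float32)))
# edges: left, right lines
for lo,hi,ax in((300,308,'L'),(364,372,'R')):
    k=(c[:,1]>175)&(c[:,1]<228)&(c[:,0]>=lo)&(c[:,0]<=hi+2)
    L=cv2.fitLine((W[k]*1000).astype(np.float32),cv2.DIST_L2,0,.01,.01).ravel(); print(ax,k.sum(),np.degrees(np.arctan2(L[1],L[0])),L)
def px(x,y,x0,y0,s): return [x0+(x+.5)/s-.5,y0+(y+.5)/s-.5]
s=560/90
for q in((286,260),(280,265),(298,225)): print(q,ray("top",[px(*q,292,155,s)],.082))
E
```

```text
plate [0.4409494  0.26826695 0.05650613]
pointer deg [ -9.47554416  -7.78975154 -14.08638395 -13.50410927 -11.50608434] [0.06364767 0.06097097 0.06245183 0.06467759 0.064123  ]
grip ((439.9219970703125, 264.8519287109375), (15.982196807861328, 38.457183837890625), 77.53289031982422) [210 246  11  18 108] 166.7278450023148
base ((587.97607421875, 1.0536422729492188), (173.4094696044922, 150.29354858398438), 5.479648113250732)
L 52 5.5086694 [9.9538171e-01 9.5996365e-02 5.7416650e+02 7.3929901e+01]
R 52 5.6378374 [ 9.9516273e-01  9.8240122e-02  5.7753094e+02 -7.4279015e+01]
(286, 260) [[ 0.58186665 -0.0018226   0.082     ]]
(280, 265) [[5.79947400e-01 3.66937426e-04 8.20000000e-02]]
(298, 225) [[ 0.59507645 -0.00612061  0.082     ]]
```

```bash
python3 -m crank '[[[0.38,0.61,-0.03,0,0,-0.42,85],[0.38,0.61,-0.03,0,0,-0.42,85],[0.38,0.61,-0.03,0,0,-0.42,85],[0.38,0.61,-0.03,0,0,-0.42,85],[0.38,0.61,-0.03,0,0,-0.42,85],[0.38,0.61,-0.03,0,0,-0.42,85],[0.38,0.61,-0.03,0,0,-0.42,85],[0.38,0.61,-0.03,0,0,-0.42,85]]]'
python3 -m crank '[[[0.38,0.61,-0.03,0,0,-0.42,85],[0.38,0.61,-0.03,0,0,-0.42,85],[0.38,0.61,-0.03,0,0,-0.42,85],[0.38,0.61,-0.03,0,0,-0.42,85],[0.38,0.61,-0.03,0,0,-0.42,85],[0.38,0.61,-0.03,0,0,-0.42,85],[0.38,0.61,-0.03,0,0,-0.42,85],[0.38,0.61,-0.03,0,0,-0.42,85]]]'
python3 -m crank '[[[0,0,0,0,0,0,85],[0,0,0,0,0,0,85]]]'
python3 - <<'E'
from h import *
import pickle
o=manip.get_obs(); p,d=manip.camera("wrist"); cv2.imwrite("pics/w1.png",p); pickle.dump((o,d),open("pics/w1.pkl","wb"))
print(o)
print(proj("wrist",[[.58,0,.082]],o))
E
```

```text
clock: 1.1
position: [0.3994, -0.2921, 0.2167]
ee_rot: [0.728, -0.686, -0.0, 0.0]
ft_force: [0.8, 0.4, -0.2]
grip_width: 0.994
clock: 2.1
position: [0.5818, 0.0003, 0.2021]
ee_rot: [-0.62, 0.785, 0.0, -0.0]
ft_force: [-0.4, -1.2, 0.8]
grip_width: 0.995
clock: 2.35
position: [0.5811, -0.0012, 0.2021]
ee_rot: [-0.62, 0.784, 0.0, -0.001]
ft_force: [0.1, -0.5, 0.0]
grip_width: 0.99
{'clock': 2.35, 'joint_pos': array([ 0.36259006,  0.30040352, -0.52999144,  1.59848483,  0.15673617,
        1.28631637, -1.99545031]), 'joint_velocities': array([ 1.85641284e-02, -1.34353727e-02,  1.26101985e-02,  5.45103570e-03,
       -1.52378704e-03, -8.44951051e-04,  5.83439894e-05]), 'tau': array([-1.71055723e+00, -5.47380173e+01, -6.45401627e+00, -3.82481325e+01,
       -1.14790024e-01, -4.80557769e-02, -7.29766698e-02]), 'position': array([ 0.58105252, -0.00116899,  0.20205987]), 'ee_rot': array([-6.20306656e-01,  7.84359212e-01,  1.54752657e-04, -5.06353294e-04]), 'ft_force': array([ 0.07230694, -0.45469627,  0.04760529]), 'torque': array([ 0.00355442, -0.04446655, -0.03594537]), 'grip_width': 0.9904292593869366}
[[279.27292064 199.95078777]]
```

View pics/w1.png

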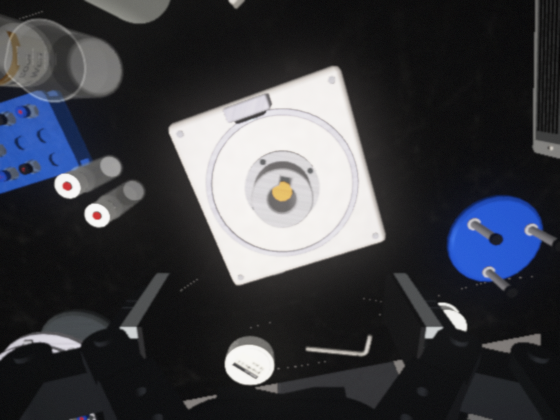

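The wrist view shows the hub at (283,190), with the keyway as a dark notch just above the pad at about (286,180). Joint 7 is near its limit in this wrist orientation, so I'll grip half a turn the other way round. First I'll measure the hub more closely.

```bash
python3 - <<'E'
from h import *
import pickle
o,d=pickle.load(open("pics/w1.pkl","rb")); p=cv2.imread("pics/w1.png")
a=cv2.resize(p[145:235,240:330],(720,720),interpolation=cv2.INTER_CUBIC)[:600]; cv2.imwrite("pics/w1c.png",a)
# ortho view at z=.082, up = world x, left=world y, 0.1mm... 8px/mm
s=8;N=600
yy,xx=np.mgrid[0:N,0:N]; X=.58+(N/2-yy)/s/1000; Y=(N/2-xx)/s/1000
uv=proj("wrist",np.c_[X.ravel(),Y.ravel(),np.full(N*N,.082)],o).astype(np.float32)
r=cv2.remap(p,uv[:,0].reshape(N,N),uv[:,1].reshape(N,N),cv2.INTER_CUBIC); cv2.imwrite("pics/w1o.png",r)
E
```

```text
(no output)
```

View pics/w1o.png

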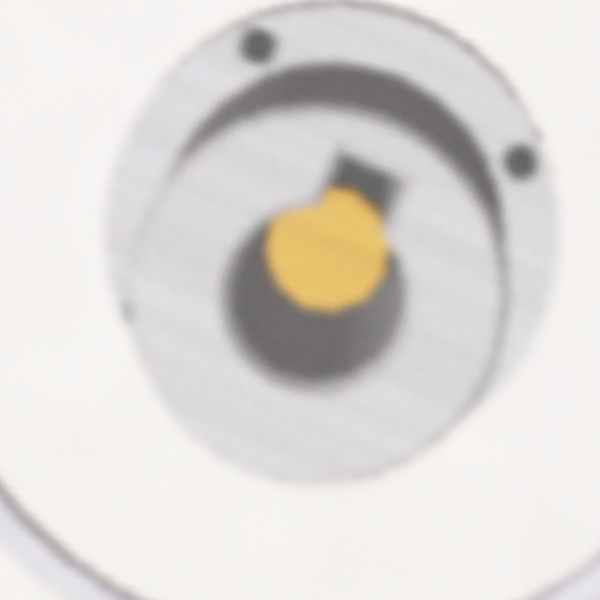

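In the rectified view (8 px/mm, up is world x) the bore centre is at about (315,293), which gives (0.581,-0.002). The keyway's outer edge is at (369,167), which gives a yaw of about -24°. I'll turn the half turn here and look again, so that any wrist-calibration bias cancels.

```bash
for i in 1; do :; done
python3 -m crank '[[[0,0,0,0,0,1,85],[0,0,0,0,0,1,85],[0,0,0,0,0,1,85],[0,0,0,0,0,1,85],[0,0,0,0,0,1,85],[0,0,0,0,0,1,85],[0,0,0,0,0,1,85],[0,0,0,0,0,1,85]]]'
python3 -m crank '[[[0,0,0,0,0,1,85],[0,0,0,0,0,1,85],[0,0,0,0,0,1,85],[0,0,0,0,0,1,85],[0,0,0,0,0,1,85],[0,0,0,0,0,1,85],[0,0,0,0,0,1,85],[0,0,0,0,0,1,85]]]'
python3 -m crank '[[[0,0,0,0,0,1,85],[0,0,0,0,0,1,85],[0,0,0,0,0,1,85],[0,0,0,0,0,1,85],[0,0,0,0,0,1,85],[0,0,0,0,0,1,85],[0,0,0,0,0,1,85],[0,0,0,0,0,1,85]]]'
python3 -m crank '[[[0,0,0,0,0,1,85],[0,0,0,0,0,1,85],[0,0,0,0,0,1,85],[0,0,0,0,0,1,85],[0,0,0,0,0,1,85],[0,0,0,0,0,1,85],[0,0,0,0,0,1,85],[0,0,0,0,0,1,85]]]'
python3 -m crank '[[[0,0,0,0,0,1,85],[0,0,0,0,0,1,85],[0,0,0,0,0,0,85]]]'
cat > look.py <<'E'
from h import *
import pickle,sys
def look(name,c=None,z=.082,s=8,N=600):
    o=manip.get_obs(); p,d=manip.camera("wrist"); cv2.imwrite(f"pics/{name}.png",p); pickle.dump((o,d),open(f"pics/{name}.pkl","wb"))
    e=R.from_quat(o['ee_rot']).as_matrix()
    print(o['clock'],o['position'].round(4),"xang",np.degrees(np.arctan2(e[1,0],e[0,0])).round(2),"z",e[:,2].round(4),"F",o['ft_force'].round(1),"j",o['joint_pos'].round(2),"w",o['grip_width'])
    if c is not None: rect(p,o,c,z,s,N,name+"o")
def rect(p,o,c,z,s,N,name,cam="wrist"):
    yy,xx=np.mgrid[0:N,0:N]; X=c[0]+(N/2-yy)/s/1000; Y=c[1]+(N/2-xx)/s/1000
    uv=proj(cam,np.c_[X.ravel(),Y.ravel(),np.full(N*N,z)],o).astype(np.float32)
    cv2.imwrite(f"pics/{name}.png",cv2.remap(p,uv[:,0].reshape(N,N),uv[:,1].reshape(N,N),cv2.INTER_CUBIC))
E
python3 -c "
from look import *
look('w2',(.58,0))"
```

```text
clock: 3.4
position: [0.581, -0.0023, 0.2026]
ee_rot: [0.851, -0.525, 0.0, 0.0]
ft_force: [0.2, 0.2, 0.3]
grip_width: 0.993
clock: 4.4
position: [0.581, -0.0023, 0.2026]
ee_rot: [0.979, -0.202, 0.0, 0.0]
ft_force: [0.2, -1.0, 0.8]
grip_width: 0.993
clock: 5.4
position: [0.581, -0.0024, 0.2025]
ee_rot: [0.989, 0.145, -0.0, 0.001]
ft_force: [0.2, -0.7, -0.1]
grip_width: 0.996
clock: 6.4
position: [0.581, -0.0024, 0.2025]
ee_rot: [0.88, 0.475, -0.0, 0.0]
ft_force: [-0.0, 0.1, 0.2]
grip_width: 0.996
clock: 6.78
position: [0.5811, -0.0022, 0.2024]
ee_rot: [0.836, 0.549, -0.0, 0.0]
ft_force: [0.3, -0.4, 0.3]
grip_width: 0.993
6.775 [ 0.5811 -0.0022  0.2024] xang 66.54 z [-2.e-04 -7.e-04 -1.e+00] F [ 0.3 -0.4  0.3] j [ 0.71  0.42 -0.99  1.58  0.36  1.34  0.83] w 0.9932408589204313
```

View pics/w2o.png

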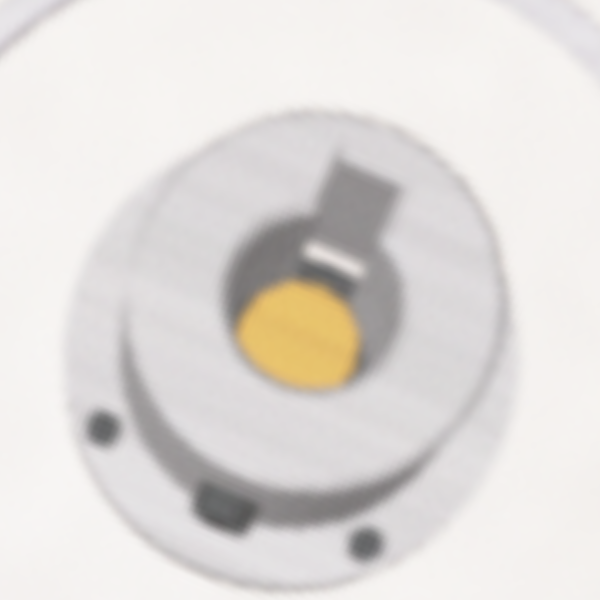

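The second view agrees: bore centre at about (314,302) and key slot at (371,171). The average is hub (0.5803,-0.0019) and keyway yaw -23.5°. Next I'll move over the carousel.

```bash

python3 -m crank '[[[-0.29,0.56,0.07,0,0,0.26,85],[-0.29,0.56,0.07,0,0,0.26,85],[-0.29,0.56,0.07,0,0,0.26,85],[-0.29,0.56,0.07,0,0,0.26,85],[-0.29,0.56,0.07,0,0,0.26,60],[-0.29,0.56,0.07,0,0,0.26,60],[-0.29,0.56,0.07,0,0,0.26,60],[-0.29,0.56,0.07,0,0,0.26,60]]]'
python3 -m crank '[[[0,0,0,0,0,0,60],[0,0,0,0,0,0,60]]]'
python3 -c "
from look import *
look('w3',(.44,.266),.131,5)
p=cv2.imread('pics/w3.png');o,d=pickle.load(open('pics/w3.pkl','rb'))
rect(p,o,(.44,.266),.072,4.5,600,'w3p')"
```

```text
clock: 7.82
position: [0.4404, 0.2703, 0.2366]
ee_rot: [0.782, 0.624, 0.0, 0.0]
ft_force: [0.7, 0.1, 0.7]
grip_width: 0.705
clock: 8.07
position: [0.4418, 0.2683, 0.2361]
ee_rot: [0.782, 0.623, -0.0, 0.0]
ft_force: [0.3, -0.1, -0.2]
grip_width: 0.705
8.075 [0.4418 0.2683 0.2361] xang 77.1 z [ 3.e-04 -5.e-04 -1.e+00] F [ 0.3 -0.1 -0.2] j [ 0.41  0.27 -1.19  1.69  0.26  1.35  0.52] w 0.7051190107984572
```

View pics/w3.png

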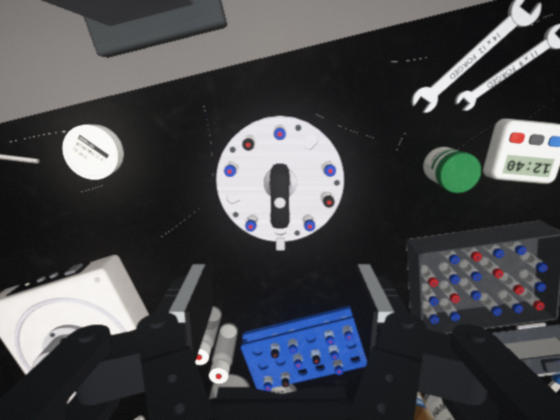

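View pics/w3o.png

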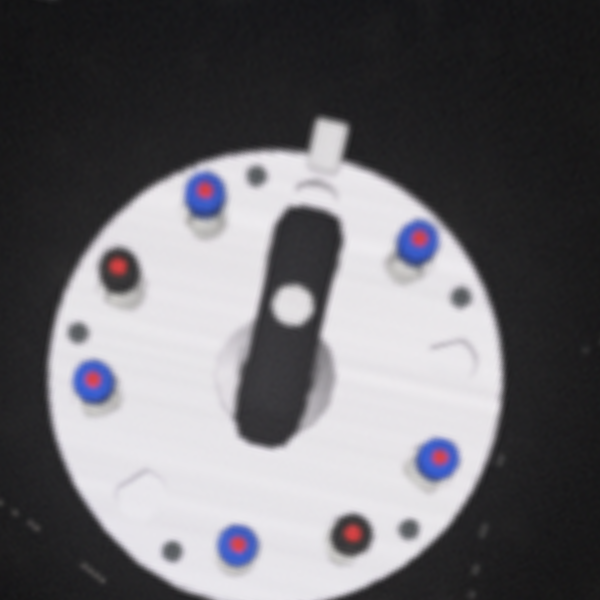

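View pics/w3p.png

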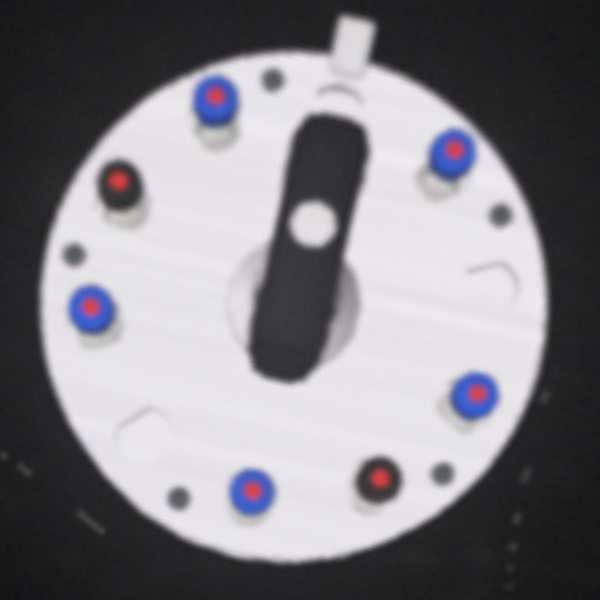

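The wrist view shows the plate centre at (294,306) in the plate-height rectified view and the grip's dot at (293,304) in the grip-height view. Both give an axis of about (0.439,0.267), with the pointer at -12.7°. I'll descend and grip.

```bash

python3 -m crank '[[[-0.04,-0.02,-0.6,0,0,0,60],[0,0,-0.6,0,0,0,60],[0,0,-0.6,0,0,0,60],[0,0,-0.4,0,0,0,60],[0,0,-0.16,0,0,0,60],[0,0,0,0,0,0,60]]]'
python3 -c "
from look import *
look('w4')"
python3 -m crank '[[[0,0,0,0,0,0,30],[0,0,0,0,0,0,20],[0,0,0,0,0,0,10],[0,0,0,0,0,0,4],[0,0,0,0,0,0,4],[0,0,0,0,0,0,4]]]' 80
python3 -c "
from look import *
look('w5')"
```

```text
clock: 8.88
position: [0.4399, 0.2665, 0.0945]
ee_rot: [0.782, 0.623, -0.0, -0.0]
ft_force: [0.3, -0.8, 0.4]
grip_width: 0.697
8.875 [0.4399 0.2665 0.0945] xang 77.03 z [-6.e-04 -0.e+00 -1.e+00] F [ 0.3 -0.8  0.4] j [ 0.29  0.43 -1.09  1.87  0.42  1.11  0.39] w 0.6974067675157454
clock: 9.68
position: [0.4401, 0.2671, 0.095]
ee_rot: [0.782, 0.623, 0.0, 0.0]
ft_force: [0.7, 0.5, 6.4]
grip_width: 0.158
9.675 [0.4401 0.2671 0.095 ] xang 77.07 z [ 8.e-04  3.e-04 -1.e+00] F [0.7 0.5 6.4] j [ 0.29  0.43 -1.09  1.87  0.43  1.11  0.39] w 0.1577250861302004
```

View pics/w5.png

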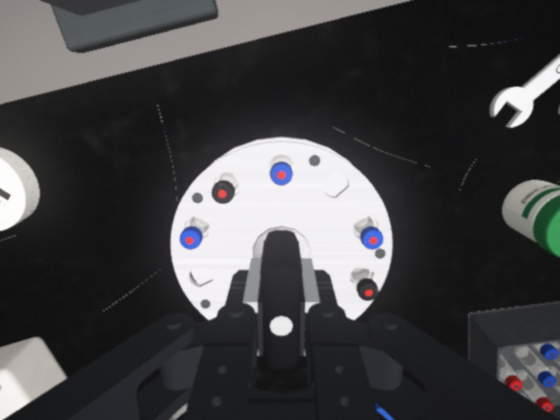

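Gripped: the opening is about 13.5 mm and the pads straddle the black grip evenly at (281,290). I'll lift straight up.

```bash

python3 -m crank '[[[0,0,0.1,0,0,0,4],[0,0,0.2,0,0,0,4],[0,0,0.4,0,0,0,4],[0,0,0.4,0,0,0,4],[0,0,0.3,0,0,0,4],[0,0,0.2,0,0,0,4],[0,0,0,0,0,0,4],[0,0,0,0,0,0,4]]]'
python3 -c "
from look import *
look('w6',(.44,.267),.072+.096,4)
p,d=manip.camera('scene'); cv2.imwrite('pics/s6.png',cv2.resize(p[120:330,180:400],(660,600)[:2],interpolation=cv2.INTER_CUBIC))"
```

```text
clock: 10.72
position: [0.4395, 0.2666, 0.1898]
ee_rot: [0.782, 0.623, -0.0, -0.0]
ft_force: [0.2, -0.7, -2.3]
grip_width: 0.155
10.725 [0.4395 0.2666 0.1898] xang 77.06 z [-9.e-04 -4.e-04 -1.e+00] F [ 0.2 -0.7 -2.3] j [ 0.39  0.31 -1.17  1.76  0.3   1.27  0.48] w 0.1551462811259595
```

View pics/w6o.png

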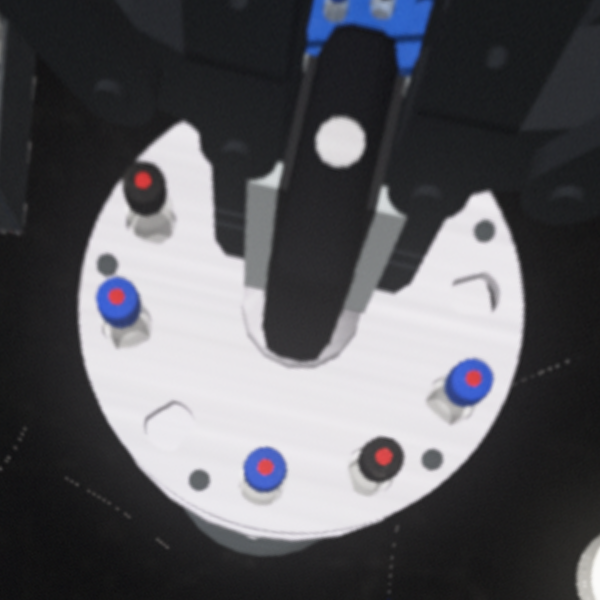

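View pics/s6.png

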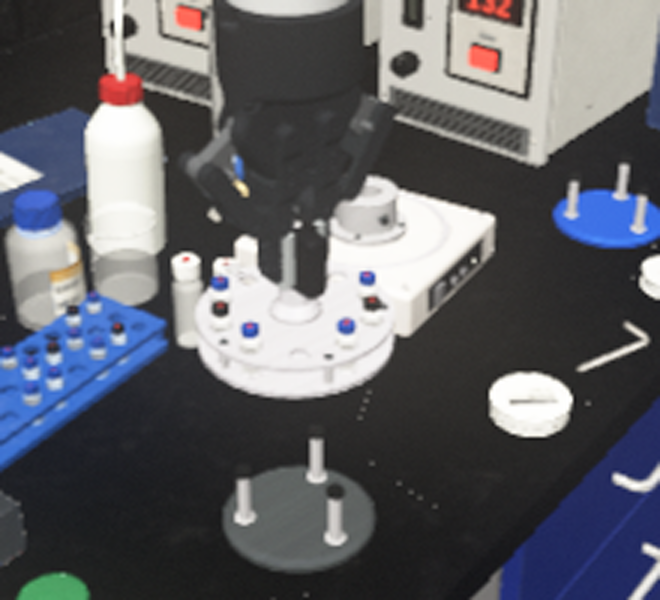

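The carousel is lifted level, and the dark stand now stands empty at (298,515) in the scene crop. I'll fit the plate in the wrist view to get the in-hand offset and tilt.

```bash
cat > fit.py <<'E'
from look import *
from scipy.optimize import least_squares
def fit(name):
    o,d=pickle.load(open(f"pics/{name}.pkl","rb")); p=cv2.imread(f"pics/{name}.png"); g=cv2.cvtColor(p,cv2.COLOR_BGR2GRAY)
    z=o['position'][2]+.0187-.066+.025
    T=R.from_quat(o['ee_rot']).as_matrix()
    m=((g>150)*255).astype(np.uint8)
    c=max(cv2.findContours(m,cv2.RETR_EXTERNAL,cv2.CHAIN_APPROX_NONE)[0],key=lambda c:cv2.contourArea(c) if cv2.pointPolygonTest(c,(281,200),False)>=-60 else 0)[:,0]
    W=ray("wrist",c,z,o)[:,:2]-o['position'][:2]
    k=(np.hypot(*W.T)>.052)&(np.hypot(*W.T)<.061); W=W[k]
    f=least_squares(lambda q:np.hypot(*(W-q[:2]).T)-.056,[0,0],loss='soft_l1',f_scale=.0005).x
    r=np.hypot(*(W-f).T)-.056
    print(name,"axis-TCP world mm",(f*1000).round(2),"tool",(T[:2,:2].T@f*1000).round(2),"n",k.sum(),"rms",(r.std()*1e3).round(2))
    # depth plane of the upper plate
    K,A,oo=pose("wrist",o); v,u=np.nonzero((g>170)&(d>0)); D=d[v,u]
    X=(A@(np.linalg.inv(K)@np.c_[u,v,np.ones(len(u))].T*D)).T+oo
    k=(abs(X[:,2]-z)<.004)&(np.hypot(*(X[:,:2]-o['position'][:2]-f).T)<.053); X=X[k]
    q=np.linalg.lstsq(np.c_[X[:,:2]-X[:,:2].mean(0),np.ones(len(X))],X[:,2],rcond=None)[0]
    print("plate z",q[2].round(4),"expect",z.round(4),"slope deg x,y",np.degrees(q[:2]).round(2),len(X))
if __name__=="__main__":
    for n in sys.argv[1:]: fit(n)
E
python3 fit.py w5 w6
```

```text
w5 axis-TCP world mm [-2.61  0.35] tool [-0.24 -2.62] n 464 rms 0.61
plate z 0.072 expect 0.0727 slope deg x,y [0.12 0.1 ] 18640
w6 axis-TCP world mm [-2.57  0.4 ] tool [-0.19 -2.59] n 461 rms 0.62
plate z 0.1667 expect 0.1675 slope deg x,y [0.11 0.1 ] 18356
```

```bash
python3 - <<'E'
from fit import *
o,d=pickle.load(open("pics/w3.pkl","rb")); g=cv2.cvtColor(cv2.imread("pics/w3.png"),cv2.COLOR_BGR2GRAY)
for th in(110,150,190):
    c=max(cv2.findContours(((g>th)*255).astype(np.uint8)[100:262,200:360].copy(),cv2.RETR_EXTERNAL,cv2.CHAIN_APPROX_NONE,offset=(200,100))[0],key=cv2.contourArea)[:,0]
    W=ray("wrist",c,.072,o)[:,:2]
    for lab,k in(("all",W[:,0]<9),("near",W[:,0]<.44),("far",W[:,0]>.44)):
        V=W[k]
        f=least_squares(lambda q:np.hypot(*(V-q[:2]).T)-q[2],[.44,.267,.056],loss='soft_l1',f_scale=.0005).x
        print(th,lab,f.round(4))
E
```

```text
110 all [0.4388 0.2675 0.0563]
110 near [0.4383 0.2676 0.0559]
110 far [0.4395 0.2674 0.0559]
150 all [0.4388 0.2676 0.0559]
150 near [0.4381 0.2677 0.0554]
150 far [0.4392 0.2675 0.0556]
190 all [0.4384 0.2676 0.0551]
190 near [0.4381 0.2676 0.0549]
190 far [0.4385 0.2675 0.0552]
```

```bash

python3 -m crank '[[[0.12,-0.22,0,0,0,-0.2,4],[0.3,-0.57,0,0,0,-0.26,4],[0.3,-0.57,0,0,0,-0.26,4],[0.34,-0.65,0,0,0,-0.3,4],[0.34,-0.65,0,0,0,-0.3,4],[0.34,-0.65,0,0,0,-0.3,4],[0.3,-0.57,0,0,0,-0.26,4],[0.2,-0.38,0,0,0,-0.14,4]]]'
python3 -m crank '[[[0.13,-0.225,0,0,0,-0.1,4],[0,0,0,0,0,0,4],[0,0,0,0,0,0,4]]]'
python3 -c "
from look import *
look('w7')
p,d=manip.camera('scene'); cv2.imwrite('pics/s7.png',cv2.resize(p[130:270,210:370],(800,700),interpolation=cv2.INTER_CUBIC)[:600])"; python3 fit.py w7
```

```text
clock: 11.82
position: [0.575, 0.0086, 0.1902]
ee_rot: [0.835, 0.551, -0.0, -0.0]
ft_force: [0.2, 0.8, -2.5]
grip_width: 0.15
clock: 12.2
position: [0.5815, -0.0004, 0.1907]
ee_rot: [0.836, 0.549, 0.0, -0.0]
ft_force: [1.1, 0.2, -2.7]
grip_width: 0.155
12.2 [ 5.815e-01 -4.000e-04  1.907e-01] xang 66.62 z [-1.e-04  7.e-04 -1.e+00] F [ 1.1  0.2 -2.7] j [ 0.7   0.43 -0.99  1.6   0.37  1.32  0.82] w 0.15485107638192525
w7 axis-TCP world mm [-2.96  1.42] tool [ 0.13 -3.28] n 292 rms 0.83
plate z 0.1675 expect 0.1684 slope deg x,y [0.16 0.14] 18596
```

View pics/s7.png

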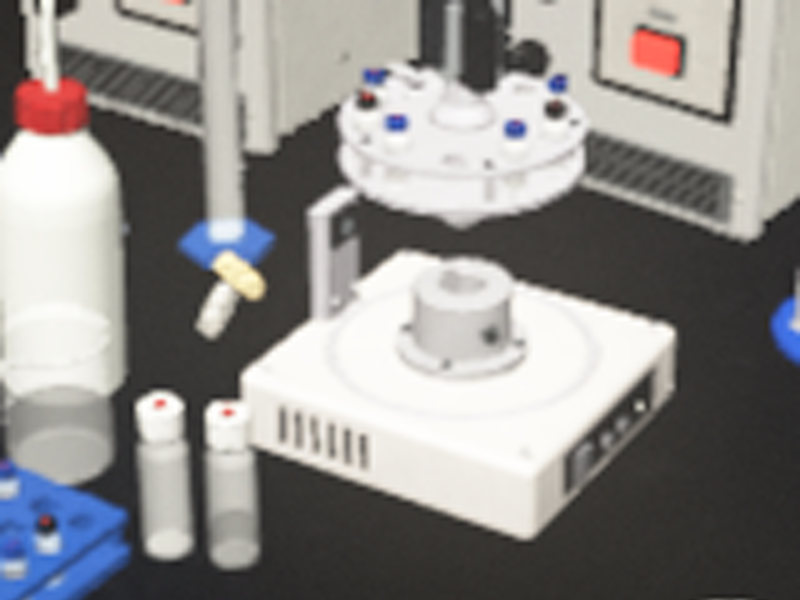

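View pics/w7.png

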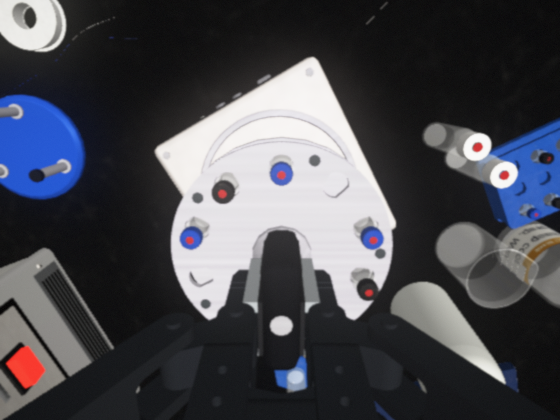

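```bash
python3 -m crank '[[[0,-0.035,-0.2,0,0,0,4],[0,0,-0.2,0,0,0,4],[0,0,-0.12,0,0,0,4],[0,0,0,0,0,0,4]]]'
python3 - <<'E'
from look import *
look('w8')
p,d=manip.camera('scene'); cv2.imwrite('pics/s8f.png',p); cv2.imwrite('pics/s8.png',cv2.resize(p[150:240,240:360],(800,600),interpolation=cv2.INTER_CUBIC))
o=manip.get_obs(); t=o['position']
A=np.array([.5803,-.0019,.082]); B=np.array([t[0]-.0014,t[1]+.0006,t[2]+.0187-.066])
f=lambda P:((proj("scene",P)-[240,150]+.5)*800/120-.5).round(1)
print("hub",f(A),"hub flange r24:",f(A+[-.024*.79,-.024*.61,0]),f(A-[-.024*.79,-.024*.61,0]),"\nplate top edges",f(B+[-.056*.793,-.056*.609,.025]),f(B-[-.056*.793,-.056*.609,-.025]),"axis nose",f(B+[0,0,-.028]))
E
```

```text
clock: 12.8
position: [0.5815, -0.0043, 0.1585]
ee_rot: [0.836, 0.548, -0.0, -0.0]
ft_force: [0.6, -0.0, -2.1]
grip_width: 0.153
12.8 [ 0.5815 -0.0043  0.1585] xang 66.48 z [-1.3e-03  3.0e-04 -1.0e+00] F [ 0.6 -0.  -2.1] j [ 0.7   0.46 -0.97  1.63  0.4   1.26  0.81] w 0.15265032580763113
hub [[418.1 240.8]] hub flange r24: [[485.9 240.4]] [[350.3 241.2]] 
plate top edges [[584.9  97.7]] [[259.6  99.3]] axis nose [[420.1 233.3]]
```

View pics/s8.png

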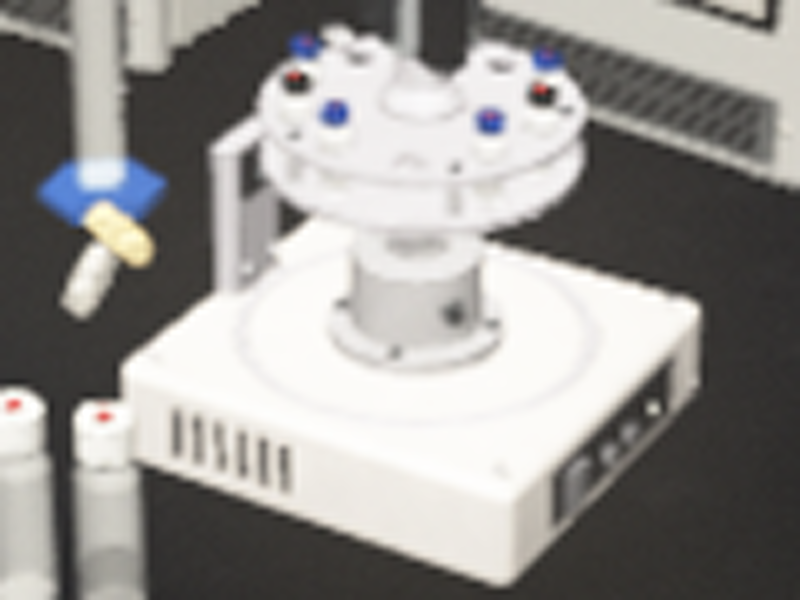

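The scene view shows the nose just over the hub. The plate spans 258–586 and the hub 350–487, as predicted; it sits about 1.4 mm off towards (-x,-y). I'll correct that and lower slowly while reading the force.

```bash
python3 -m crank '[[[0,0.03,0,0,0,0,4],[0,0,0,0,0,0,4],[0,0,0,0,0,0,4]]]'
python3 -m crank '[[[0,0,-0.05,0,0,0,4],[0,0,-0.05,0,0,0,4],[0,0,0,0,0,0,4]]]'
python3 -m crank '[[[0,0,-0.03,0,0,0,4],[0,0,-0.02,0,0,0,4],[0,0,0,0,0,0,4]]]'
```

```text
clock: 13.28
position: [0.582, -0.0025, 0.1595]
ee_rot: [0.836, 0.548, 0.0, 0.0]
ft_force: [-0.3, 0.0, -2.4]
grip_width: 0.153
clock: 13.65
position: [0.5818, -0.0026, 0.1529]
ee_rot: [0.836, 0.548, -0.0, -0.0]
ft_force: [-0.6, -0.2, -2.7]
grip_width: 0.153
clock: 14.02
position: [0.5819, -0.0025, 0.1502]
ee_rot: [0.836, 0.548, -0.0, -0.0]
ft_force: [-0.3, 0.2, -1.9]
grip_width: 0.152
```

```bash
python3 -m crank '[[[0,0,-0.03,0,0,0,4],[0,0,-0.03,0,0,0,4],[0,0,0,0,0,0,4]]]'
python3 -m crank '[[[0,0,-0.03,0,0,0,4],[0,0,-0.03,0,0,0,4],[0,0,0,0,0,0,4]]]'
```

```text
clock: 14.4
position: [0.5819, -0.0026, 0.1466]
ee_rot: [0.836, 0.548, -0.0, -0.0]
ft_force: [-0.1, 0.1, -1.8]
grip_width: 0.154
clock: 14.78
position: [0.5818, -0.0025, 0.1429]
ee_rot: [0.836, 0.548, -0.0, -0.0]
ft_force: [0.0, -0.1, -1.7]
grip_width: 0.152
```

There's no contact force 6 mm past where the key would have met the face, so the key is in the slot. I'll go on down to the spring pad.

```bash
python3 -m crank '[[[0,0,-0.05,0,0,0,4],[0,0,-0.05,0,0,0,4],[0,0,0,0,0,0,4]]]'
python3 -m crank '[[[0,0,-0.03,0,0,0,4],[0,0,-0.03,0,0,0,4],[0,0,0,0,0,0,4]]]'
python3 -m crank '[[[0,0,-0.03,0,0,0,4],[0,0,-0.02,0,0,0,4],[0,0,0,0,0,0,4]]]'
```

```text
clock: 15.15
position: [0.5818, -0.0025, 0.1368]
ee_rot: [0.836, 0.548, -0.0, -0.0]
ft_force: [0.1, 0.5, -2.4]
grip_width: 0.152
clock: 15.52
position: [0.5822, -0.0025, 0.1339]
ee_rot: [0.836, 0.548, 0.0, 0.0]
ft_force: [-0.7, 0.1, 3.1]
grip_width: 0.154
clock: 15.9
position: [0.5822, -0.0025, 0.1308]
ee_rot: [0.836, 0.548, 0.0, 0.0]
ft_force: [-1.0, -0.3, 6.5]
grip_width: 0.154
```

```bash
python3 -m crank '[[[0,0,-0.02,0,0,0,4],[0,0,0,0,0,0,4],[0,0,0,0,0,0,4]]]'
python3 -m crank '[[[0,0,-0.02,0,0,0,4],[0,0,0,0,0,0,4],[0,0,0,0,0,0,4]]]'
```

```text
clock: 16.27
position: [0.5823, -0.0024, 0.1301]
ee_rot: [0.836, 0.548, 0.0, 0.0]
ft_force: [-2.8, -0.5, 9.9]
grip_width: 0.153
clock: 16.65
position: [0.5825, -0.0024, 0.13]
ee_rot: [0.836, 0.548, 0.0, 0.001]
ft_force: [-7.1, -0.8, 20.3]
grip_width: 0.152
```

The stop is firm at z = 0.130, as expected for home, with 20 N on the wrist. I'll check that it's flat and seated.

```bash
python3 - <<'E'
from look import *
look('w9')
print(manip.get_obs()['torque'])
p,d=manip.camera('scene'); cv2.imwrite('pics/s9.png',cv2.resize(p[150:240,240:360],(800,600),interpolation=cv2.INTER_CUBIC))
E
python3 fit.py w9
```

```text
16.65 [ 0.5825 -0.0024  0.13  ] xang 66.46 z [ 1.3e-03 -7.0e-04 -1.0e+00] F [-7.1 -0.8 20.3] j [ 0.68  0.49 -0.96  1.66  0.42  1.21  0.78] w 0.15216269004464508
[-0.28619868  1.94846478 -0.03450964]
w9 axis-TCP world mm [-2.78  1.  ] tool [-0.19 -2.94] n 167 rms 1.19
plate z 0.1069 expect 0.1077 slope deg x,y [-0.04  0.04] 18445
```

View pics/s9.png

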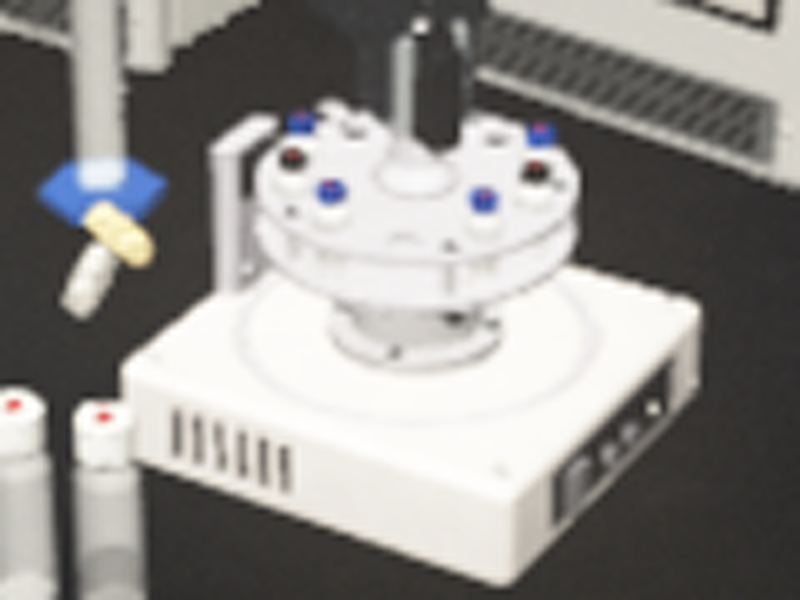

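View pics/w9.png

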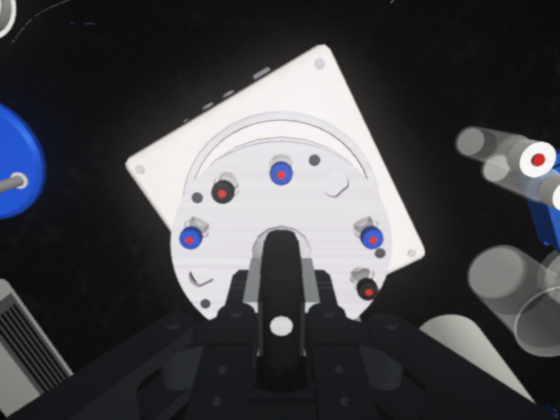

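It's home: the plate top reads 0.1069 m against an expected 0.107, level within 0.05°. I'll take out the small side load, hold, and check it stays.

```bash
python3 -m crank '[[[-0.01,0,0,0,0,0,4],[0,0,0,0,0,0,4],[0,0,0,0,0,0,4]]]'
python3 -m crank '[[[0,0,-0.005,0,0,0,4],[0,0,0,0,0,0,4],[0,0,0,0,0,0,4],[0,0,0,0,0,0,4],[0,0,0,0,0,0,4],[0,0,0,0,0,0,4],[0,0,0,0,0,0,4],[0,0,0,0,0,0,4]]]'
python3 -c "
from look import *
look('w10')
p,d=manip.camera('top'); cv2.imwrite('pics/t10.png',p)"; python3 fit.py w10
```

```text
clock: 17.12
position: [0.5823, -0.0024, 0.13]
ee_rot: [0.836, 0.548, 0.001, 0.001]
ft_force: [-4.2, -1.1, 17.9]
grip_width: 0.154
clock: 18.12
position: [0.5824, -0.0024, 0.13]
ee_rot: [0.836, 0.548, 0.001, 0.001]
ft_force: [-6.0, -1.7, 20.9]
grip_width: 0.153
18.125 [ 0.5824 -0.0024  0.13  ] xang 66.46 z [ 2.5e-03 -6.0e-04 -1.0e+00] F [-6.  -1.7 20.9] j [ 0.68  0.49 -0.96  1.66  0.42  1.21  0.78] w 0.15283172137869122
w10 axis-TCP world mm [-2.72  1.  ] tool [-0.17 -2.89] n 166 rms 1.12
plate z 0.1069 expect 0.1077 slope deg x,y [0.03 0.04] 18447
```

View pics/t10.png

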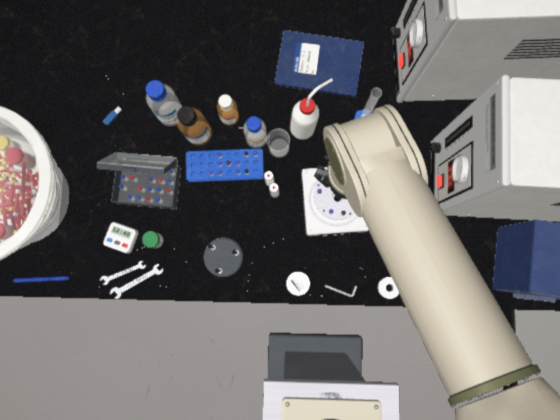

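The top view shows the empty dark stand at (223,257) and the carousel on the drive base at (336,200). Every bystander that isn't behind the arm is where it was. The hold is steady, so I'm handing in.

```bash
python3 -c "
from workcell import manip
print(manip.hand_in()); o=manip.get_obs(); print(o['clock'],o['position'],o['ft_force'])"
```

```text
the job is handed in; nothing more can be done
None
the job is handed in; nothing more can be done
```

The carousel is in the hub and pressed fully home, and the job is handed in. The arm still grips it, set to 80 N, and presses down with about 21 N at the wrist. It took about 18 s of the 48 s allowed.

I gripped it by the black grip, lifted it level off the dark stand and turned it to the keyway, which I measured at about -23.5° in world axes. The key went in without riding on the hub face.

**Last checks**
- **Seated:** the spring met the shaft about 5.5 mm above the final stop. The stop was firm with the TCP at z = 0.130, and the upper plate's top reads 0.1069 m against the expected 0.107.
- **Level and steady:** the plate is level within 0.05°, and the pose held unchanged over the last second.
- **Bystanders:** those visible in the last top view have not moved. The blue stand look-alike was behind the arm in that view; the arm did not go near it.

**Not quite clean**
- **Side load:** about 6 N remains on the wrist along -x. A small correction eased it to about 4 N, and the last extra push brought it back.
- **In-hand offset:** the wrist-view estimates of the carousel's offset from the TCP disagreed by 1–2 mm, probably because part of the rim was hidden. The bore's clearance absorbed this.
- **After hand-in:** I could not read the state once it was handed in.

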